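# Cure the next piece: lamp off, index the turntable, lamp on

### The job

The UV lamp has finished a piece and is still lit: switch it off with the long lever on the power box, turn the turntable by its bar handle until the domed piece clicks into its notch under the lamp hood, then switch the lamp on again and let go. Never turn the table while the lamp is lit, keep every piece standing in its place on the plate, leave the extractor fan (short lever) running, and do not disturb the other things on the bench.

Things in the scene. Friction and masses are not known exactly. Their poses are not given: they have to be found in the camera images.
- power_box: Grey power box fixed left or right of the station, 120 (x) by 160 (y) by 72 mm high; origin: centre of underside; x from its front (vent slots, robot side) to its back. On top two levers swing along its x, pivots at x = 0, 76 mm above the table: long lamp lever at y = +28 mm, short fan lever at y = -28 mm. Guard rails 8 mm thick, tops 104 mm up, run along x (-48 to 48 mm) at y = +70 and -70 mm.
- lamp_switch (a joint): Swing of the long lever, the UV lamp's switch (rad): 0 = off, leaning 30 degrees to the box's front (-x); 1.05 = on, leaning 30 degrees to its back (+x); upright at 0.525. Over-centre spring: takes up to about 6 N near the tip; past upright it snaps over by itself, short of it it springs back. Starts on.
- lamp_switch_tip (a point): Top end of the long lamp lever: 60 mm from its pivot, a steel stalk 9 mm thick with a black sleeve 15 mm thick over its outer 36 mm.
- vent_switch (a joint): Swing of the short lever, which switches the extractor fan (rad): same travel and sense as the lamp lever (on = 1.05, leaning to the back), but held by plain friction: it stays wherever it is pushed. It starts on (above 1.0) and must stay on.
- vent_switch_tip (a point): Top end of the short fan lever: plain tapered steel bat, 32 mm long from its pivot, 11 mm thick at the end.
- station: UV curing station, fixed: round white base (244 mm across, 30 mm high) with the turntable, and a white arched lamp hood over its far side. Origin: on the turntable's axis at table height; x points from the axis into the hood. Hood: tunnel x = 66 to 220 mm, y = -122 to 122 mm, top 130 mm and ceiling 112 mm above the table, open towards the axis, closed at the back.
- turntable (a joint): Angle of the turntable (rad, anticlockwise from above, about the upright axis at the station's origin; turns freely either way). Five spring notches, 72 degrees (1.2566 rad) apart, at 0 and multiples; at each a place is exactly under the lamp. Starts at 0; draws itself in from within about 20 degrees of a notch; turning takes about 0.2 N m.
- hub_grip (a point): Centre of the black bar handle on the turntable's axis, 97 mm above the table. Bar 66 mm long (this point's x), 20 mm thick (y), 30 mm high (82 to 112 mm above the table); it turns with the plate. Plate: 236 mm across, top 42 mm above the table, five places on a circle of 88 mm radius, each with a rubber disc and three 6 mm high pins.
- lamp_focus (a point): The place under the lamp: on the plate's top (42 mm above the table) inside the hood, 88 mm from the axis along the station's x.
- dome: The freshly coated piece: black dome 33 mm across on a small wooden reel 36 mm across, 45 mm high in all; origin at the centre of its underside. Stands loose between the pins of one of the four places outside the hood, never the one under the lamp.
- flat0: Cured piece: low flat black disc (25 mm across, 8 mm) on the same wooden reel, 26 mm high in all; origin at the centre of its underside. Stands loose in the place under the lamp at the start.
- flat1: Another low flat piece like flat0, loose in a place outside the hood.
- flat2: Another low flat piece like flat0, loose in a place outside the hood.
- flat3: Another low flat piece like flat0, loose in a place outside the hood.
- cleaner: Steel ultrasonic cleaner with a lid, fixed, 120 mm by 160 mm, 123 mm high over its lid handle; origin at the centre of its underside. On the other side of the station from the power box. Bystander.
- resin_bottle: Black resin bottle with white cap, 54 mm across, 150 mm high, standing between the robot and the station; origin at its underside. Bystander.
- jar: Clear jar with a metal lid, 54 mm across, 60 mm high, standing between the robot and the station; origin at its underside. Bystander.
- brush_pot: White pot with three brushes, 72 mm across, 175 mm high to the brush tips, beyond the left side; origin at its underside. Bystander.
- tape_roll: Roll of brown tape lying flat, 92 mm across, 24 mm high, beyond the right side; origin at its underside. Bystander.
- nozzle: Small black nozzle standing on its wide end, 26 mm across, 34 mm high, close to the turntable; origin at its underside. Bystander.
- torch: Small dark metal torch standing on its head, 30 mm across, 80 mm high, close to the turntable; origin at its underside. Bystander.

How it is judged:
By the outcome, as a careful person would: the job done as asked, in the order asked, and still so for the second after the job is handed in, with the robot touching nothing.
It also fails if it takes over 72 s, if anything falls off the work surface, if the arm or the gripper's body presses on something with over 40 N, if the wrist force passes 120 N, or if a joint passes its speed limit or range.

### The arm

A 6-joint arm with a two-finger parallel gripper is mounted at the origin on the work surface. World frame = base frame: x ahead of the robot, y to its left, z up, the work surface at z = 0. Lengths are in m, angles in degrees, forces in N, time in s.
With the tool pointing down it reaches from about 0.35 to 0.725 m from the base axis. Payload 6 kg.
Tool frame: the origin (TCP) lies between the finger pads; the fingertips stand 17 mm ahead of it and the grasp point (between the pads) lies 2 mm behind it; z points along the fingers, y is the direction in which the jaws open and shut (so a half turn about z gives the same grasp; the last joint's range is limited). The gripper opens to 85 mm and grips with 20 to 120 N. Pads are 22 mm wide; open, the fingers measure 114 mm over their backs; the gripper's body (76 mm by 85 mm) begins 54 mm behind the grasp point. The pads swing forward as they close: fully open they stand 13 mm farther back than shut.
Start: joints at [19.12, 2.303, 4.859, 0, -92.561, -19.12], TCP at [0.6, 0, 0.248] pointing down, gripper open.
Joint ranges: [-146.85, 146.85], [-73.84, 115.35], [-62.03, 85.46], [-188.31, 113.3], [-161.28, -10.13], [-171.36, 171.36]. Speed limits (degrees/s): [147.25, 147.25, 172.46, 180, 180, 180].

### API

Orientations are given as [roll, pitch, yaw] about the fixed x, y, z axes, in that order (R = Rz(yaw) Ry(pitch) Rx(roll)).
In Python, from bench import env, grab_frame, get_calibration gives the robot as it stands.
- The arm moves only by the tool carry_out, never from a script. Its argument "moves" is a list that holds one entry, the list of rows, each a list of 5 numbers: the shift along the tool's x, y, z in mm, then the turn about the tool's z in degrees, then the closure, from -1 (fully open) to 1 (shut), so that 0 is half open. A call has 1 to 8 rows; each row shifts and turns the commanded pose from where the row before left it, along the tool's axes as they then stand; what a row does not reach is not made up. A row lasts 1/8 s, in which the tool goes at most 62.5 mm and 10.7 degrees, less where a joint would pass 70% of its speed; a pose out of reach is approached as far as the arm can. A call with a gripper value outside its range is refused whole. The fingers move at their own pace and stop on an object; "squeeze" is the grip in N (left out, the last holds). Time passes only in rows, so rows that do not move let the fingers close. It gives the time, the measured TCP pose, the force and the opening at its end, in the units of the state.
- env.state(): the state, without advancing time (a new reading comes with each control period).
- grab_frame(name): name is "scene" or "side" or "wrist"; returns the picture (420x560x3 uint8, red, green, blue); there is no depth.
- get_calibration(name): a dict with "vertical_fov" (degrees; the focal length in pixels is half the picture's height over the tangent of half this angle, whatever the lens; pixels are square), "cx", "cy" (the principal point, pixels), "world_from_camera" (4x4, takes a point from camera to world coordinates). Camera axes: x right, y up, looking along -z (the intrinsics and any distortion apply to the point x, -y, -z); pixel columns grow to the right and rows downward; lengths in m; the calibration is good to about 2 mm. A picture is of the moment at which its call begins: read the wrist's pose just before it. get_calibration takes no time and is no camera call; for the wrist camera it gives the pose at the moment of the call.
- env.finish_job(): hands the job in, once; it reports no verdict.
The state is a dict: "t": time; "q": joint angles; "joint_vel": joint speeds; "joint_efforts": joint torques, N m; "eef_pos": TCP position; "tool_rot": TCP orientation; "force": force on the tool from outside, world axes, zero at the start; "torque": the same for the moment, N m; "opening": opening from 0.0 (shut) to 1.0 (fully open).
Only numpy, scipy, OpenCV 4.12 (cv2) and the standard library are available. Lean on these libraries where they do the work, as an engineer would, in place of code of your own. Each camera call takes 0.05 s, during which the arm holds its last target. There are 200 camera calls.

## Working session

There is one attempt and no reset: what is moved stays moved. The work goes in short steps, Python scripts to look and compute and a tool call to move; the robot and the scene stay as the last step left them, time stands still between calls to the robot, and variables do not carry over. Pictures are saved under pics/ and viewed, about 8 in all and at most 12, crops included, and the job is handed in when it is done.

Besides the shell and the picture viewer there is one more tool, called after ">>>" as name(argument=value, ...), one argument or row to a line, values as JSON. carry_out: Moves the arm, as the interface text tells. Its arguments: {"type":"object","properties":{"moves":{"type":"array"},"squeeze":{"type":"number"}},"required":["moves"]}

```bash
ls; mkdir -p pics; python3 - <<'E'
from bench import env, grab_frame, get_calibration
import cv2
for n in ("scene","side"):
    c=get_calibration(n); print(n,c)
    cv2.imwrite(f"pics/{n}0.png",cv2.resize(grab_frame(n)[:,:,::-1],(784,588),interpolation=cv2.INTER_CUBIC))
print(get_calibration("wrist")); print(env.state())
E
```

```text
pics
scene {'vertical_fov': 51.24930032233924, 'cx': 275.525114580681, 'cy': 204.3134867144586, 'world_from_camera': array([[ 0.88214305, -0.31511617,  0.35003635,  0.93752738],
       [ 0.4705203 ,  0.62251601, -0.62536747, -0.72318699],
       [-0.02083983,  0.71636277,  0.69741672,  0.91943885],
       [ 0.        ,  0.        ,  0.        ,  1.        ]])}
side {'vertical_fov': 56.31336961771918, 'cx': 276.80512494902865, 'cy': 210.6558025929874, 'world_from_camera': array([[-0.91377636,  0.20681541, -0.34962859,  0.16393078],
       [-0.40618314, -0.4764033 ,  0.77977892,  0.81156674],
       [-0.00529392,  0.85455678,  0.519331  ,  0.63870901],
       [ 0.        ,  0.        ,  0.        ,  1.        ]])}
{'vertical_fov': 65.80695420656006, 'cx': 280.48898710431047, 'cy': 208.04132903310008, 'world_from_camera': array([[-9.99999012e-01, -1.41071882e-05,  1.40593043e-03,
         6.00325244e-01],
       [-4.35496901e-04, -9.47665143e-01, -3.19265700e-01,
        -8.21702768e-02],
       [ 1.33685520e-03, -3.19265996e-01,  9.47664200e-01,
         3.74387736e-01],
       [ 0.00000000e+00,  0.00000000e+00,  0.00000000e+00,
         1.00000000e+00]])}
{'t': 0.1, 'q': array([ 1.91190527e+01,  2.33523592e+00,  4.80842442e+00, -2.20312502e-02,
       -9.25605426e+01, -1.91198473e+01]), 'joint_vel': array([-0.065742  , -0.10728721,  0.16769176,  0.05081776,  0.04876721,
        0.11863734]), 'joint_efforts': array([-5.15327309e-03, -3.69345725e+01,  3.48282552e+01,  6.95181236e+00,
       -4.58455834e-03,  1.14540936e-05]), 'eef_pos': array([5.99741709e-01, 6.49499641e-05, 2.47386760e-01]), 'tool_rot': array([ 1.79910255e+02, -7.81582269e-03, -8.99998210e+01]), 'force': array([ 0.64121016, -0.44764451,  1.16593487]), 'torque': array([ 0.00071971, -0.02916849,  0.05642268]), 'opening': 0.999926316868591}
```

View pics/scene0.png

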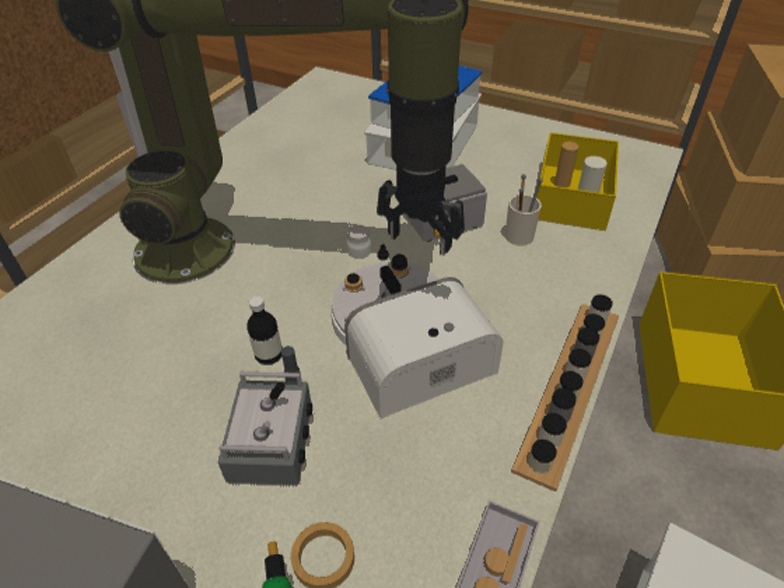

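View pics/side0.png

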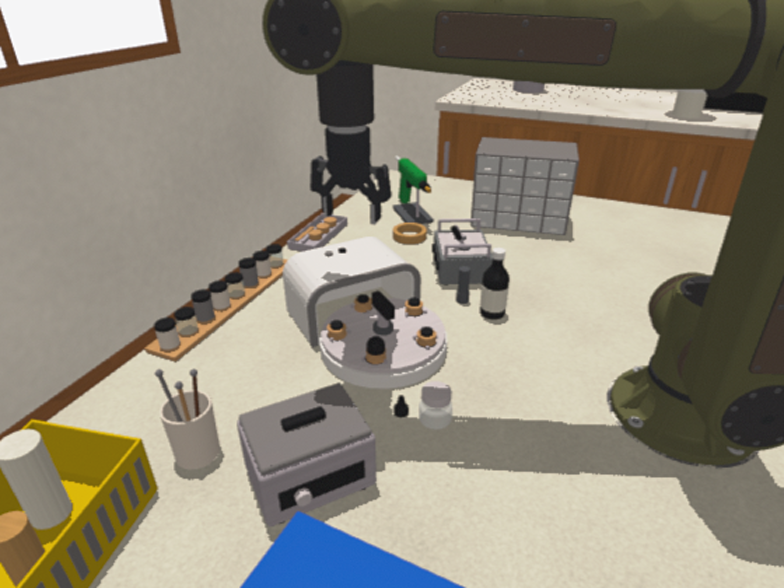

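The scene and side views show the power box on the right (-y), with the long lever leaning to the back. The dome stands on the side away from the hood at side (376,343), and the hub bar is at side (383,305) and scene (391,279). Next I'll turn these pixels into positions.

```bash
cat > h.py <<'E'
from bench import env, grab_frame, get_calibration
import numpy as np, cv2
def ray(c,u,v):
    f=210/np.tan(np.radians(c["vertical_fov"]/2)); T=c["world_from_camera"]
    return T[:3,3], T[:3,:3]@np.array([(u-c["cx"])/f,-(v-c["cy"])/f,-1])
def atz(c,u,v,z):
    o,d=ray(c,u,v); return o+d*(z-o[2])/d[2]
def proj(c,P):
    f=210/np.tan(np.radians(c["vertical_fov"]/2)); T=c["world_from_camera"]
    p=T[:3,:3].T@(np.asarray(P,float)-T[:3,3]); return np.array([c["cx"]-f*p[0]/p[2],c["cy"]+f*p[1]/p[2]])
E
cat > a.py <<'E'
from h import *
np.set_printoptions(precision=3,suppress=True)
S=get_calibration("scene");D=get_calibration("side")
for n,c,u,v,z in [("hub",D,382,305,.104),("hub",S,391,280,.104),("dome",D,376,341,.080),("dome",S,400,262,.083),
 ("f",D,362,299,.068),("f",D,337,325,.068),("f",D,427,331,.068),("f",D,415,301,.068),("f",S,353,279,.068),
 ("rail-y front",S,221,448,.104),("rail-y back",S,288,454,.104),("rail+y f",S,240,375,.104),("rail+y b",S,299,377,.104),
 ("lever tip",S,278,394,.12),("levtip D",D,455,229,.128),("bottle",S,257,302,.15),("torch",D,463,269,.08),("torch",S,288,350,.08),("nozzle",D,401,414,0),("jar",D,436,424,0),
 ("cleaner",D,303,420,.123),("pot",D,195,465,0)]:
    print(n,atz(c,u/1.4,v/1.4,z))
E
python3 a.py
```

```text
hub [0.519 0.045 0.104]
hub [0.529 0.027 0.104]
dome [0.496 0.12  0.08 ]
dome [0.511 0.102 0.083]
f [ 0.588 -0.011  0.068]
f [0.59  0.089 0.068]
f [0.432 0.041 0.068]
f [ 0.489 -0.046  0.068]
f [0.442 0.028 0.068]
rail-y front [ 0.471 -0.414  0.104]
rail-y back [ 0.567 -0.375  0.104]
rail+y f [ 0.411 -0.29   0.104]
rail+y b [ 0.502 -0.248  0.104]
lever tip [ 0.499 -0.301  0.12 ]
levtip D [ 0.485 -0.273  0.128]
bottle [ 0.368 -0.171  0.15 ]
torch [ 0.436 -0.188  0.08 ]
torch [ 0.438 -0.193  0.08 ]
nozzle [0.42  0.189 0.   ]
jar [0.359 0.188 0.   ]
cleaner [0.484 0.371 0.123]
pot [0.659 0.411 0.   ]
```

```bash
python3 - <<'E'
from h import *
cv2.imwrite("pics/w0.png",cv2.resize(grab_frame("wrist")[:,:,::-1],(784,588),interpolation=cv2.INTER_CUBIC))
E
```

```text
(no output)
```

View pics/w0.png

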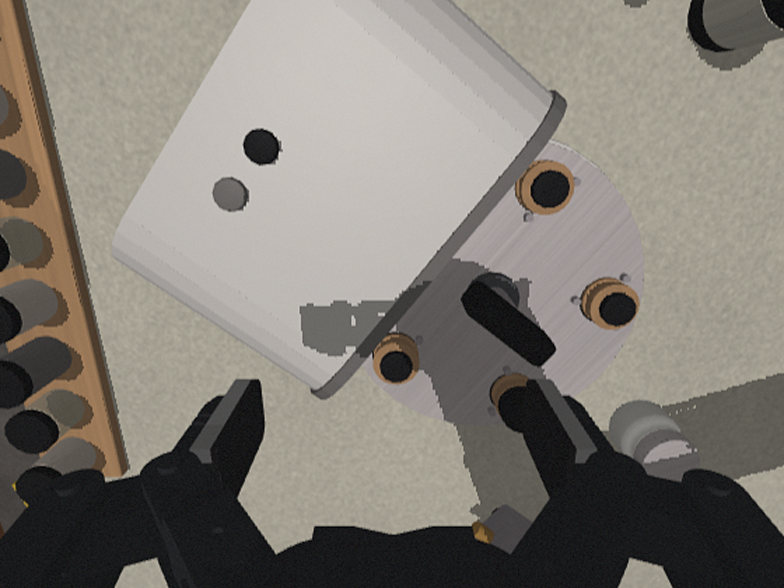

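>>> carry_out(
  moves=[
    [[40, 10, 0, 0, 1], [40, 15, 0, 0, 1], [50, 15, 0, 0, 1], [50, 15, 0, 0, 1], [40, 15, 0, 0, 1], [30, 10, 0, 0, 1], [0, 0, 0, 0, 1], [0, 0, 0, 0, 1]],
  ],
)

```text
t: 1.15
eef_pos: [0.52, -0.2497, 0.2479]
tool_rot: [180.0, 0.0, -90.0]
force: [-0.6, -0.1, 0.2]
opening: 0.0
```

```bash
python3 - <<'E'
from h import *
s=env.state();print(s["eef_pos"],s["tool_rot"],s["q"],s["opening"],s["t"])
np.save("w1c.npy",get_calibration("wrist"),allow_pickle=True)
cv2.imwrite("pics/w1.png",cv2.resize(grab_frame("wrist")[:,:,::-1],(784,588),interpolation=cv2.INTER_CUBIC))
E
```

```text
[ 0.5200447  -0.24966399  0.24794537] [ 1.79972295e+02  1.91712576e-02 -9.00086870e+01] [-5.73937581e+00 -1.18946090e+00  1.31425059e+00 -1.63249756e-02
 -9.25331922e+01  5.72997609e+00] 0.00021706462868979862 1.15
```

View pics/w1.png

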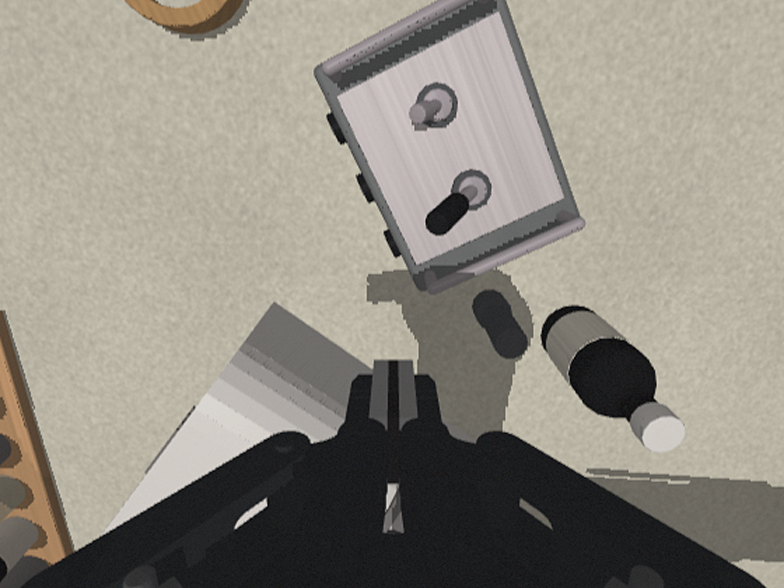

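The first wrist picture shows the hub bar's top face running from about (476,296) to (541,353), the hood up-left, and the dome under the right finger. The second shows the box, with the lamp lever's pivot at (472,188) and tip at (440,220), and the fan lever's tip at (419,115).

```bash
python3 - <<'E'
from h import *
np.set_printoptions(precision=3,suppress=True)
W=np.load("w1c.npy",allow_pickle=True).item()
for n,u,v,z in [("piv",472,188,.078),("tip",438,222,.128),("fanpiv",437,104,.078),("fantip",419,116,.104),
 ("rail+y b",420,288,.104),("rail+y f",582,222,.104),("rail-y b",322,72,.104),("topcorner",560,203,.072),("torchtop",510,345,.08),("bottle",664,433,.15)]:
    print(n,atz(W,u/1.4,v/1.4,z))
W0=dict(W);T=W["world_from_camera"].copy();T[:3,:3]=[[-1,0,.0014],[-.0004,-.94767,-.31927],[.0013,-.31927,.94766]];T[:3,3]=[.60033,-.08217,.37439];W0["world_from_camera"]=T
for n,u,v,z in [("bar1",469,292,.112),("bar2",547,357,.112),("p",397,366,.066),("p",618,308,.068),("p",550,190,.068),("hoodcorner",320,392,.06)]:
    print(n,atz(W0,u/1.4,v/1.4,z))
E
```

```text
piv [ 0.47  -0.302  0.078]
tip [ 0.496 -0.289  0.128]
fanpiv [ 0.494 -0.351  0.078]
fantip [ 0.506 -0.344  0.104]
rail+y b [ 0.503 -0.243  0.104]
rail+y f [ 0.407 -0.284  0.104]
rail-y b [ 0.559 -0.366  0.104]
topcorner [ 0.41  -0.291  0.072]
torchtop [ 0.437 -0.192  0.08 ]
bottle [ 0.362 -0.169  0.15 ]
bar1 [0.553 0.007 0.112]
bar2 [0.501 0.051 0.112]
p [0.597 0.082 0.066]
p [0.437 0.034 0.068]
p [ 0.496 -0.05   0.068]
hoodcorner [0.657 0.108 0.06 ]
```

>>> carry_out(
  moves=[
    [[10, -4, 0, -8, 1], [10, 0, 20, -8, 1], [10, 0, 30, -8, 1], [0, 0, 30, 0, 1], [0, 0, 30, 0, 1], [0, 0, 0, 0, 1]],
  ],
)

```text
t: 1.95
eef_pos: [0.5272, -0.2781, 0.1355]
tool_rot: [179.8, 0.2, -65.9]
force: [-0.6, -0.1, -0.2]
opening: 0.001
```

```bash
python3 - <<'E'
from h import *
s=env.state();p=s["eef_pos"];print(p,s["tool_rot"],s["q"],s["t"])
W=get_calibration("wrist");np.save("w2c.npy",W,allow_pickle=True)
cv2.imwrite("pics/w2.png",cv2.resize(grab_frame("wrist")[:,:,::-1],(784,588),interpolation=cv2.INTER_CUBIC))
E
```

```text
[ 0.52719607 -0.2780917   0.13548186] [179.77175489   0.2049816  -65.92789372] [-8.59132658e+00  2.90044725e+00 -6.26617419e+00 -4.99756973e-02
 -8.11361604e+01  3.26716722e+01] 1.95
```

View pics/w2.png

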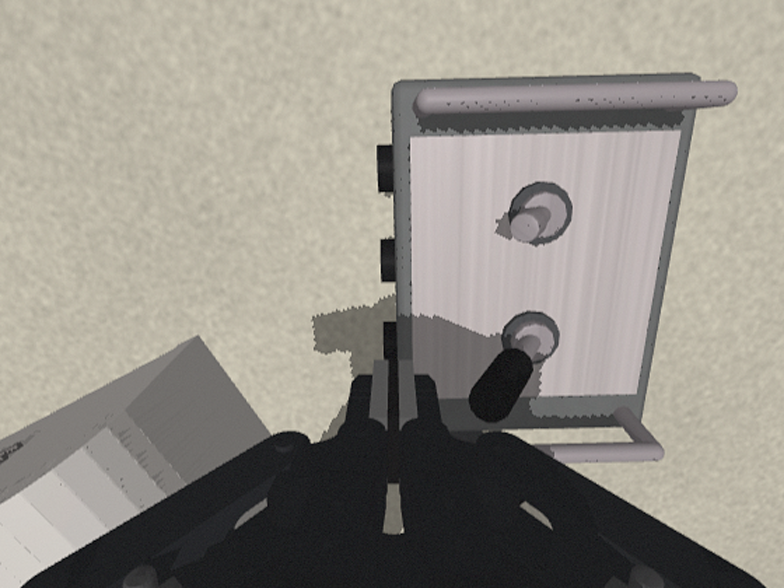

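The box is now square to the tool. The fingers are beside the lever's back side, with the lever tip at (488,402) and its pivot at (530,338).

```bash
python3 - <<'E'
from h import *
np.set_printoptions(precision=3,suppress=True)
W=np.load("w2c.npy",allow_pickle=True).item();s=env.state();p=s["eef_pos"]
a=np.radians(24.07);R=np.array([[np.cos(a),np.sin(a)],[-np.sin(a),np.cos(a)]])
for n,u,v,z in [("tip",488,402,.128),("piv",531,338,.078),("fantip",525,227,.104),("rail1",420,102,.104),("rail2",735,93,.104),("rail+yf",662,452,.104)]:
    q=atz(W,u/1.4,v/1.4,z);print(n,q,"rel TCP box axes",R@(q-p)[:2]*1000)
E
```

```text
tip [ 0.497 -0.289  0.128] rel TCP box axes [-32.733   3.724]
piv [ 0.47  -0.301  0.078] rel TCP box axes [-61.901   2.888]
fantip [ 0.506 -0.345  0.104] rel TCP box axes [-46.803 -51.769]
rail1 [ 0.557 -0.367  0.104] rel TCP box axes [ -9.111 -92.358]
rail2 [ 0.466 -0.411  0.104] rel TCP box axes [-110.168  -95.102]
rail+yf [ 0.407 -0.285  0.104] rel TCP box axes [-113.282   43.315]
```

>>> carry_out(
  moves=[
    [[-3, 0, 7, 0, 1], [0, 8, 0, 0, 1], [0, 8, 0, 0, 1], [0, 8, 0, 0, 1], [0, 8, 0, 0, 1], [0, 8, 0, 0, 1], [0, 6, 0, 0, 1], [0, 0, 0, 0, 1]],
  ],
)

```text
t: 3.0
eef_pos: [0.4839, -0.2957, 0.1309]
tool_rot: [179.9, 0.0, -66.0]
force: [0.8, 0.8, 0.2]
opening: -0.001
```

>>> carry_out(
  moves=[
    [[0, 6, 0, 0, 1], [0, 6, 0, 0, 1], [0, 0, 0, 0, 1], [0, 0, -40, 0, 1], [0, 0, -50, 0, 1], [0, 0, -10, 0, 1], [0, 0, 0, 0, 1]],
  ],
)

```text
t: 3.88
eef_pos: [0.4742, -0.3003, 0.2317]
tool_rot: [-179.9, -0.0, -66.0]
force: [0.1, -0.3, -0.5]
opening: -0.004
```

```bash
python3 - <<'E'
from h import *
w=grab_frame("wrist")[:,:,::-1]; s=grab_frame("scene")[:,:,::-1]
s=cv2.resize(s[180:360,130:370],(560,420),interpolation=cv2.INTER_CUBIC)
st=env.state();print(st["eef_pos"],st["tool_rot"],st["t"])
cv2.imwrite("pics/c1.png",cv2.resize(np.hstack([w,s]),(800,300),interpolation=cv2.INTER_AREA))
E
```

```text
[ 0.47356469 -0.29999067  0.22951122] [ 1.79908778e+02  1.17606801e-01 -6.59969611e+01] 3.975
```

View pics/c1.png

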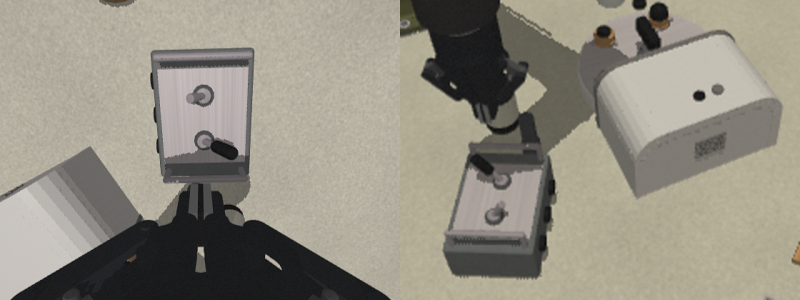

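The lamp lever now leans to the front, so the lamp is off, and the fan lever still leans to the back. Next is the hub, where I'll stop short to get a near view.

>>> carry_out(
  moves=[
    [[-45, -20, 0, 0, -1], [-48, -22, 0, 0, -1], [-50, -24, 0, 0, -1], [-50, -24, 0, 0, -1], [-50, -24, 0, 0, -1], [-50, -24, 0, 0, -1], [-40, -17, 0, 0, -1], [0, 0, 0, -9, -1]],
  ],
)

```text
t: 4.97
eef_pos: [0.4793, 0.0694, 0.2292]
tool_rot: [179.8, 0.1, -56.6]
force: [0.7, -0.8, 0.3]
opening: 0.998
```

>>> carry_out(
  moves=[
    [[0, 0, 0, -9, -1], [0, 0, 0, -9, -1], [0, 0, 0, 0, -1], [0, 0, 0, 0, -1]],
  ],
)

```text
t: 5.48
eef_pos: [0.4799, 0.0668, 0.2304]
tool_rot: [179.9, 0.0, -39.2]
force: [-0.9, -0.5, -0.1]
opening: 0.997
```

```bash
python3 - <<'E'
from h import *
s=env.state();p=s["eef_pos"];print(p,s["tool_rot"],s["q"],s["t"])
W=get_calibration("wrist");np.save("w3c.npy",W,allow_pickle=True)
cv2.imwrite("pics/w3.png",cv2.resize(grab_frame("wrist")[:,:,::-1],(784,588),interpolation=cv2.INTER_CUBIC))
E
```

```text
[0.47985087 0.06680468 0.23043987] [ 1.79924394e+02  3.68778720e-02 -3.91737216e+01] [ 3.18462332e+01 -1.56155019e+01 -1.34084159e+01 -1.02911028e-02
 -9.22905755e+01  1.89796657e+01] 5.475
```

View pics/w3.png

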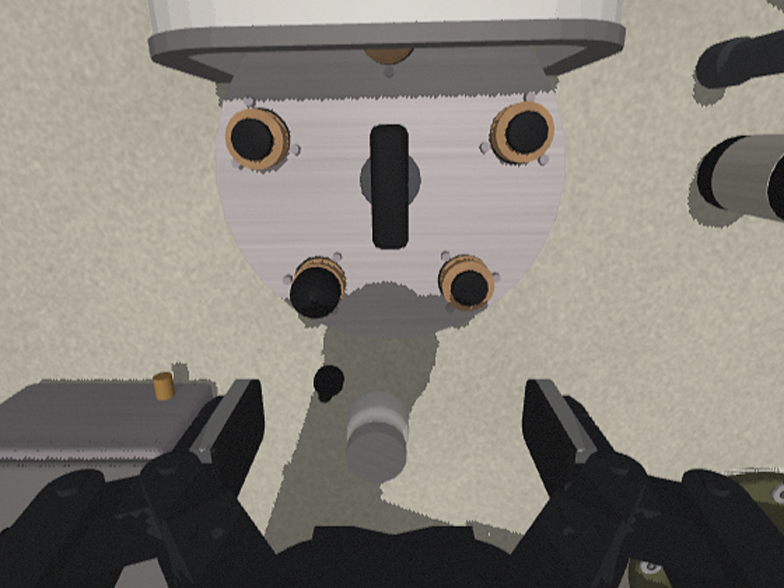

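The near view shows the bar in line with the tool, from (390,125) to (390,248). The dome is at (317,292), at station angle about +144°, so it needs 144° clockwise, which is a positive tool turn.

```bash
python3 - <<'E'
from h import *
np.set_printoptions(precision=3,suppress=True)
W=np.load("w3c.npy",allow_pickle=True).item();s=env.state();p=s["eef_pos"]
a=np.radians(s["tool_rot"][2]);R=np.array([[np.cos(a),np.sin(a)],[np.sin(a),-np.cos(a)]])
for n,u,v,z in [("b1",390,125,.112),("b2",390,248,.112),("cL",372,186,.112),("cR",408,186,.112),("dome",316,294,.083),("f1",253,140,.068),("f2",527,132,.068),("f3",468,288,.068)]:
    q=atz(W,u/1.4,v/1.4,z);print(n,q,"tool mm",R@(q-p)[:2]*1000)
E
```

```text
b1 [0.55  0.012 0.112] tool mm [88.76  -1.364]
b2 [0.5   0.052 0.112] tool mm [24.955 -1.49 ]
cL [0.532 0.038 0.112] tool mm [ 58.469 -10.939]
cR [0.52  0.024 0.112] tool mm [58.466  8.092]
dome [0.502 0.112 0.083] tool mm [-11.868 -48.958]
f1 [0.596 0.081 0.068] tool mm [ 81.376 -84.371]
f2 [ 0.496 -0.05   0.068] tool mm [85.923 80.771]
f3 [0.438 0.036 0.068] tool mm [-12.802  50.519]
```

>>> carry_out(
  moves=[
    [[29, -1, 0, 0, -1], [28, 0, 0, 0, -1], [0, 0, 30, 0, -1], [0, 0, 40, 0, -1], [0, 0, 35, 0, -1], [0, 0, 20, 0, -1], [0, 0, 7, 0, -1], [0, 0, 0, 0, -1]],
  ],
)

```text
t: 6.52
eef_pos: [0.5251, 0.0317, 0.0995]
tool_rot: [180.0, -0.0, -39.0]
force: [0.0, 0.4, -0.3]
opening: 0.999
```

>>> carry_out(
  moves=[
    [[0, 0, 0, 0, 0], [0, 0, 0, 0, 0.3], [0, 0, 0, 0, 0.7], [0, 0, 0, 0, 1], [0, 0, 0, 0, 1], [0, 0, 0, 0, 1]],
  ],
  squeeze=35,
)

```text
t: 7.28
eef_pos: [0.5253, 0.0321, 0.0997]
tool_rot: [-179.9, -0.0, -39.0]
force: [0.8, 2.2, 1.7]
opening: 0.228
```

>>> carry_out(
  moves=[
    [[0, 0, 0, 1, 1], [0, 0, 0, 3, 1], [0, 0, 0, 5, 1], [0, 0, 0, 5, 1], [0, 0, 0, 5, 1], [0, 0, 0, 5, 1], [0, 0, 0, 5, 1], [0, 0, 0, 5, 1]],
  ],
)

```text
t: 8.28
eef_pos: [0.5249, 0.0318, 0.0996]
tool_rot: [180.0, -0.0, -73.2]
force: [-1.0, 1.0, 3.7]
opening: 0.227
```

>>> carry_out(
  moves=[
    [[0, 0, 0, 5, 1], [0, 0, 0, 5, 1], [0, 0, 0, 5, 1], [0, 0, 0, 5, 1], [0, 0, 0, 5, 1], [0, 0, 0, 5, 1], [0, 0, 0, 5, 1], [0, 0, 0, 5, 1]],
  ],
)

```text
t: 9.28
eef_pos: [0.5244, 0.0318, 0.0997]
tool_rot: [179.9, -0.0, -113.2]
force: [-4.8, 3.3, 5.7]
opening: 0.224
```

>>> carry_out(
  moves=[
    [[0, 0, 0, 5, 1], [0, 0, 0, 5, 1], [0, 0, 0, 5, 1], [0, 0, 0, 5, 1], [0, 0, 0, 5, 1], [0, 0, 0, 5, 1], [0, 0, 0, 5, 1], [0, 0, 0, 5, 1]],
  ],
)

```text
t: 10.28
eef_pos: [0.524, 0.0322, 0.0997]
tool_rot: [179.9, -0.1, -153.2]
force: [-7.8, 4.6, 7.7]
opening: 0.226
```

>>> carry_out(
  moves=[
    [[0, 0, 0, 5, 1], [0, 0, 0, 5, 1], [0, 0, 0, 5, 1], [0, 0, 0, 5, 1], [0, 0, 0, 5, 1], [0, 0, 0, 3, 1], [0, 0, 0, 2, 1], [0, 0, 0, 0, 1]],
  ],
)

```text
t: 11.28
eef_pos: [0.5239, 0.0326, 0.0997]
tool_rot: [179.9, -0.1, 177.0]
force: [-8.1, 6.2, 7.4]
opening: 0.223
```

>>> carry_out(
  moves=[
    [[0, 0, 0, 0, 0.4], [0, 0, 0, 0, 0.2], [0, 0, 0, 0, 0], [0, 0, 0, 0, -0.5], [0, 0, -20, 0, -1], [0, 0, -40, 0, -1], [0, 0, -50, 0, -1], [0, 0, -30, 0, -1]],
  ],
)

```text
t: 12.28
eef_pos: [0.5255, 0.0316, 0.2422]
tool_rot: [180.0, 0.2, 177.0]
force: [0.7, 0.8, -0.7]
opening: 1.0
```

```bash
python3 - <<'E'
from h import *
st=env.state();print(st["eef_pos"],st["tool_rot"],st["q"],st["t"])
W=get_calibration("wrist");np.save("w4c.npy",W,allow_pickle=True)
w=grab_frame("wrist")[:,:,::-1]; s=grab_frame("side")[:,:,::-1]
s=cv2.resize(s[150:300,180:380],(560,420),interpolation=cv2.INTER_CUBIC)
cv2.imwrite("pics/c2.png",cv2.resize(np.hstack([w,s]),(800,300),interpolation=cv2.INTER_AREA))
E
```

```text
[0.52547832 0.03164008 0.24220945] [1.79968548e+02 1.63257526e-01 1.76987441e+02] [ 2.53968631e+01 -9.14465993e+00 -6.74164661e+00  5.00472320e-02
 -9.22444523e+01 -1.18407348e+02] 12.275
```

View pics/c2.png

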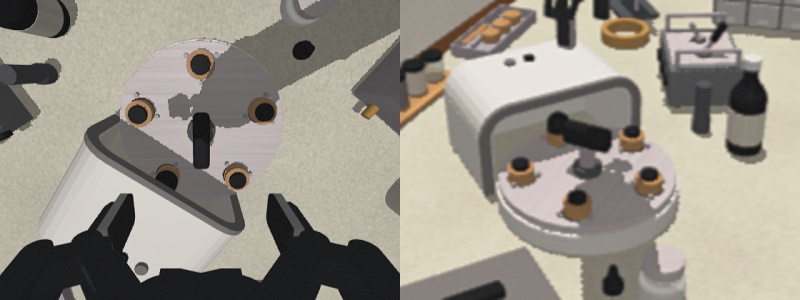

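The dome stands in the hood's place, every piece is upright, and the bar is in line with the gripper, so the table is in its notch. Next I go to the front side of the lamp lever.

>>> carry_out(
  moves=[
    [[0, 0, 0, -9, 1], [0, 0, 0, -9, 1], [0, 0, 0, -9, 1], [20, -22, 0, 0, 1], [35, -40, 0, 0, 1], [35, -40, 0, 0, 1], [35, -40, 0, 0, 1], [35, -40, 0, 0, 1]],
  ],
)

```text
t: 13.38
eef_pos: [0.4519, -0.201, 0.2387]
tool_rot: [180.0, -0.0, -156.0]
force: [1.0, 0.1, 0.7]
opening: 0.002
```

>>> carry_out(
  moves=[
    [[35, -40, 0, 0, 1], [35, -40, 0, 0, 1], [19, -19, 0, 0, 1], [0, 0, 25, 0, 1], [0, 0, 30, 0, 1], [0, 0, 0, 0, 1]],
  ],
)

```text
t: 14.12
eef_pos: [0.4105, -0.3256, 0.1812]
tool_rot: [179.7, -0.2, -156.0]
force: [-0.1, -0.7, 0.6]
opening: -0.002
```

```bash
python3 - <<'E'
from h import *
st=env.state();p=st["eef_pos"];print(p,st["tool_rot"],st["t"])
pv=np.array([.4700,-.3012]);a=np.radians(24)
d=p[:2]-pv;print("box rel pivot",np.cos(a)*d[0]+np.sin(a)*d[1],-np.sin(a)*d[0]+np.cos(a)*d[1])
E
```

```text
[ 0.4104662  -0.32557848  0.18119143] [ 179.74723573   -0.21397993 -156.02271759] 14.125
box rel pivot -0.06430245659566237 0.0019437312289563614
```

>>> carry_out(
  moves=[
    [[0, 0, 30, 0, 1], [0, 0, 22, 0, 1], [-8, 0, 0, 0, 1], [-8, 0, 0, 0, 1], [-8, 0, 0, 0, 1], [-8, 0, 0, 0, 1], [-8, 0, 0, 0, 1], [-6, 0, 0, 0, 1]],
  ],
)

```text
t: 15.12
eef_pos: [0.4549, -0.3075, 0.1337]
tool_rot: [-179.9, 0.1, -156.0]
force: [0.1, -0.6, -0.2]
opening: -0.002
```

>>> carry_out(
  moves=[
    [[-6, 0, 0, 0, 1], [-6, 0, 0, 0, 1], [-2, 0, 0, 0, 1], [0, 0, 0, 0, 1], [10, 0, 0, 0, 1], [0, 0, -40, 0, 1], [0, 0, -50, 0, 1], [0, 0, -10, 0, 1]],
  ],
)

```text
t: 16.12
eef_pos: [0.4578, -0.307, 0.237]
tool_rot: [-179.7, 0.2, -156.0]
force: [0.1, -1.0, -0.6]
opening: 0.007
```

```bash
python3 - <<'E'
from h import *
st=env.state();print(st["eef_pos"],st["t"])
w=grab_frame("side")[:,:,::-1]; s=grab_frame("scene")[:,:,::-1]
s=cv2.resize(s[180:360,130:370],(560,420),interpolation=cv2.INTER_CUBIC)
w=cv2.resize(w[130:310,180:420],(560,420),interpolation=cv2.INTER_CUBIC)
cv2.imwrite("pics/c3.png",cv2.resize(np.hstack([w,s]),(800,300),interpolation=cv2.INTER_AREA))
E
```

```text
[ 0.45783582 -0.30698037  0.23697092] 16.125
```

View pics/c3.png

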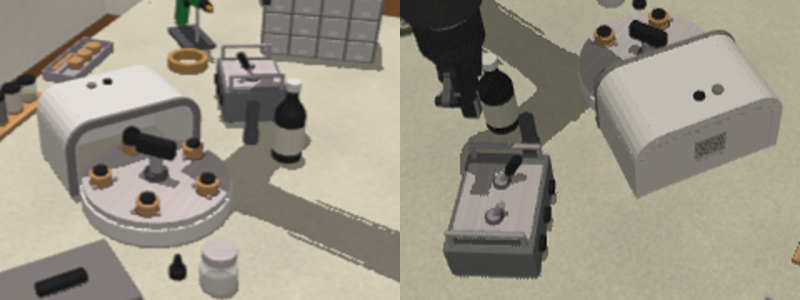

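The lamp lever leans to the back again, so the lamp is on. The fan lever is unchanged, the dome is under the hood and the bystanders are in place.

```bash
python3 -c "
from bench import env
print(env.finish_job())"
```

```text
the job is handed in; nothing more can be done
None
```

The job is done and handed in at about 16 s of robot time. I switched the lamp off with the long lever, turned the table 144° clockwise by its bar, let go, and pushed the lever back to on.

My last pictures, taken just before handing in, showed:
- **Lamp:** the long lever leans to the back, so the lamp is on.
- **Fan:** the short lever still leans to the back as at the start. My pushes stayed clear of it.
- **Dome:** it stands in the place under the lamp hood. The bar handle was still in line with the gripper after I let go, so I took the notch as caught; there was no reading of the click itself.
- **Other things:** all five pieces are standing in their places. The bottle, torch, jar, nozzle and tape roll look undisturbed; the brush pot is outside that last view, and the cleaner shows only in part.
- **Gripper:** it was well above the box, touching nothing.

Wrist forces at the end of each move were about 13 N at most, during the turn. The first estimates from the scene and side cameras differed by up to about 2 cm, so I used the wrist camera's close-up measurements instead. Those agreed with the sizes given to within about 2 mm. No check failed.

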